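# Crack open a sealed dry-storage box

### The job

Take the thermometer off the lid of the dry-storage box and set it down gently, face up, on the free bench. Then grip the lid by its steel bar handle, pull until the sticky rubber seal lets go, and hold the lid only slightly open, with about 35 mm of gap at the front edge, so the box can vent; do not let it fly up. Finish still holding the lid still by the handle at that opening, and leave the other things on the bench alone.

Things in the scene. Friction and masses are not known exactly. Their poses are not given: they have to be found in the camera images.
- dry_box: White dry-storage box fixed to the bench, 190 (x) x 230 (y) x 100 mm high; origin at the centre of its underside, x points from its front (robot side, where the handle and a round dial are) to its back. Its blue-framed lid with a clear window has its upper face 110 mm above the bench.
- dry_lid (a joint): Lid angle, rad: 0 shut, up to 1.5. It turns about the box's back top edge, 190 mm behind its front edge: 0.18 rad is about 35 mm of gap. About 0.5 kg; falls if let go. A rubber lip holds it shut: about 15 N of upward pull at the handle starts it, the resistance is gone after 5 mm, the lip then nudges it up to 13 mm (where a dropped lid rests, 0.07 rad); above, only 3 N of weight.
- lid_hinge (a point): Middle of the lid's hinge line on the box's back top edge, 100.5 mm above the bench; it turns with the lid. The hinge line is parallel to the box's y axis.
- lid_handle (a point): Round steel bar handle on the lid near its front edge, parallel to the box's y axis: 12 mm thick, 90 mm between its two end posts, with 24 mm of free room beneath. The point is the middle of the bar, on its axis: 173 mm in front of the hinge, 30 mm above the lid's upper face, 140 mm above the bench when shut. It is rigidly part of the lid.
- thermo_meter: Dark grey hand-held thermometer with buttons, 146 (x) x 56 (y) x 26 mm (z), 0.11 to 0.21 kg, lying face up on the lid behind the handle, roughly along it. Origin at the centre of its underside; x runs along its length and z out of its face. Grasp it across its 56 mm width. The solid part runs from x = -73 to +61 mm and is 24 mm thick.
- dish: Clear round lidded culture dish, 60 mm across, 15 mm high, on the bench; origin at the centre of its underside. Leave it alone.
- tally_counter: Off-white desk counter, 51 x 50 x 42 mm, on the bench; origin at the centre of its underside. Leave it alone.
- label_roll: Roll of white tape, 60 mm across, 19 mm high, lying on the bench; origin at the centre of its underside. Leave it alone.
Things that resemble listed ones, but are neither listed nor needed, are in the scene too. There is more than one size of the thermo_meter; the job needs the larger.

How it is judged:
By the outcome, as a careful person would: the job done as asked, in the order asked, and still so for the second after the job is handed in, while the arm keeps its last pose, push and grip.
It also fails if it takes over 54 s, if anything falls off the work surface, if the arm or the gripper's body presses on something with over 40 N, if the wrist force passes 120 N, or if a joint passes its speed limit or range.

### The arm

A 6-joint arm with a two-finger parallel gripper is mounted at the origin on a cart in front of the work surface, level with it; the furniture and walls round the work are solid. World frame = base frame: x ahead of the robot, y to its left, z up, the work surface at z = 0. Lengths are in m, angles in rad, forces in N, time in s.
With the tool pointing down it reaches from about 0.35 to 0.975 m from the base axis. Payload 4.9 kg.
Tool frame: the origin (TCP) lies at the very end of the fingers, on their centre line; the grasp point (between the pads) lies 19 mm behind it; z points along the fingers, y is the line along which they close (so a half turn about z gives the same grasp; the last joint's range is limited). The gripper opens to 85 mm and grips with 20 to 120 N. Pads are 22 mm wide; open, the fingers measure 114 mm over their backs; the gripper's body (76 mm by 85 mm) begins 54 mm behind the grasp point. The pads swing forward as they close: fully open they stand 13 mm farther back than shut.
Start: joints at [-0.119, 0.053, 1.613, -0, 1.476, -0.119], TCP at [0.625, 0, 0.199] pointing down, gripper open.
Joint ranges: [-3.01, 3.01], [-1.01, 2.22], [0.06, 2.58], [-1.02, 4.17], [0.09, 2.62], [-3.14, 3.14]. Speed limits (rad/s): [2.57, 2.57, 3.14, 3.14, 3.14, 3.14].

### API

Orientations are given as a rotation vector (axis times angle).
In Python, from station import get_obs, optics, ctrl gives the robot as it stands.
- The arm moves only by the shell command python3 -m pendant 'ROWS' [FORCE]. ROWS is JSON, a list of rows, each a list of 3 entries, a list of its own where there are three numbers: the shift along the tool's x, y, z in mm, then the turn, a rotation vector about the tool's x, y, z in rad, then the opening, from 0 (shut) to 1 (fully open). A call has 1 to 12 rows; each row shifts and turns the commanded pose from where the row before left it, along the tool's axes as they then stand; what a row does not reach is not made up. A row lasts 1/12 s, in which the tool goes at most 41.7 mm and 7.16 degrees, less where a joint would pass 70% of its speed; a pose out of reach is approached as far as the arm can. A call is refused whole if a number of a shift passes 41.7 or a number of a turn 0.125, either way. A call with a gripper value outside its range is refused whole. The fingers move at their own pace and stop on an object; FORCE is the grip in N (left out, the last holds). Time passes only in rows, so rows that do not move let the fingers close. It gives the time, the measured TCP pose, the force, the opening and the grip force at its end, in the units of the state.
- get_obs(): the state, without advancing time (a new reading comes with each control period).
- optics.get_image(name): name is "scene" or "side" or "wrist"; returns the picture (384x512x3 uint8, red, green, blue); there is no depth.
- optics.camera_model(name): a dict with "fx", "fy", "cx", "cy" (pixels), "distortion" ([k1, k2, p1, p2, k3] as OpenCV has them; the pictures are not rectified), "cam_to_world" (4x4, takes a point from camera to world coordinates). Camera axes: x right, y up, looking along -z (the intrinsics and any distortion apply to the point x, -y, -z); pixel columns grow to the right and rows downward; lengths in m; the calibration is good to about 2 mm. A picture is of the moment at which its call begins: read the wrist's pose just before it. camera_model takes no time and is no camera call; for the wrist camera it gives the pose at the moment of the call.
- ctrl.finish_job(): hands the job in; it is judged then, once.
The state is a dict: "t": time; "q": joint angles; "dq": joint speeds; "effort": joint torques, N m; "tool_pos": TCP position; "tool_rot": TCP orientation; "contact_force": force on the tool from outside, world axes, zero at the start; "wrist_torque": the same for the moment, N m; "opening": finger opening in m; "grip_force": force on a finger pad.
Only numpy, scipy, OpenCV 4.12 (cv2) and the standard library are available. Lean on these libraries where they do the work, as an engineer would, in place of code of your own. Each camera call takes 0.05 s, during which the arm holds its last target. There are 200 camera calls.

## Working session

There is one attempt and no reset: what is moved stays moved. The work goes in short steps, Python scripts to look and compute and a shell command to move; the robot and the scene stay as the last step left them, time stands still between calls to the robot, and variables do not carry over. Pictures are saved under pics/ and viewed, at most 10 in all, crops included, and the job is handed in when it is done.

```bash
mkdir -p pics; ls; cat > h.py <<'E'
import numpy as np, cv2
from station import get_obs, optics, ctrl
def shot(n,f):
    m=optics.camera_model(n); im=optics.get_image(n)
    cv2.imwrite(f'pics/{f}.png',im[:,:,::-1]); return im,m
def ray(m,u,v):
    K=np.array([[m['fx'],0,m['cx']],[0,m['fy'],m['cy']],[0,0,1.]])
    p=cv2.undistortPoints(np.array([[[u,v]]],float),K,np.array(m['distortion'],float))[0,0]
    T=np.array(m['cam_to_world']); d=T[:3,:3]@np.array([p[0],-p[1],-1.]); return T[:3,3],d
def onz(m,u,v,z):
    o,d=ray(m,u,v); return o+d*(z-o[2])/d[2]
def proj(m,P):
    T=np.linalg.inv(np.array(m['cam_to_world'])); c=T[:3,:3]@np.array(P,float)+T[:3,3]
    K=np.array([[m['fx'],0,m['cx']],[0,m['fy'],m['cy']],[0,0,1.]])
    return cv2.projectPoints(np.array([[c[0],-c[1],-c[2]]]),np.zeros(3),np.zeros(3),K,np.array(m['distortion'],float))[0].ravel()
E
python3 - <<'E'
from h import *
a,m=shot('scene','s0'); b,m2=shot('side','d0');c,m3=shot('wrist','w0')
for x in(m,m2,m3): print(np.round(x['cam_to_world'],3).tolist(),x['fx'])
cv2.imwrite('pics/sd.png',np.vstack([a,b])[:,:,::-1][:, :])
o=get_obs();print(o['t'],o['tool_rot'],o['opening'])
E
```

```text
pics
[[-0.701, -0.607, 0.374, 1.016], [0.713, -0.587, 0.383, 0.568], [-0.013, 0.535, 0.845, 1.243], [0.0, 0.0, 0.0, 1.0]] 417.9476751529988
[[0.554, -0.509, 0.659, 1.319], [0.833, 0.323, -0.45, -0.469], [0.016, 0.798, 0.602, 0.827], [0.0, 0.0, 0.0, 1.0]] 415.64726636529787
[[1.0, 0.001, 0.001, 0.623], [-0.001, 0.963, 0.271, 0.068], [-0.001, -0.271, 0.963, 0.373], [0.0, 0.0, 0.0, 1.0]] 337.3575720578898
0.15 [-2.22052362e+00 -2.22059437e+00  1.60013025e-03] 0.08526329562953545
```

View pics/s0.png

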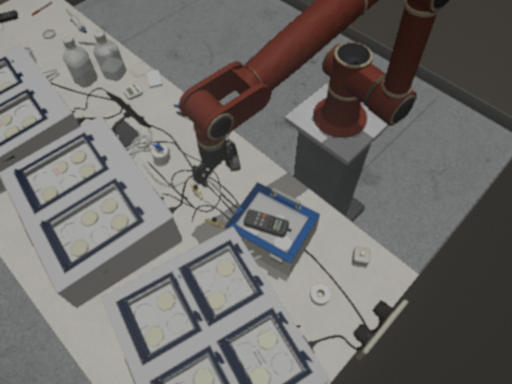

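View pics/w0.png

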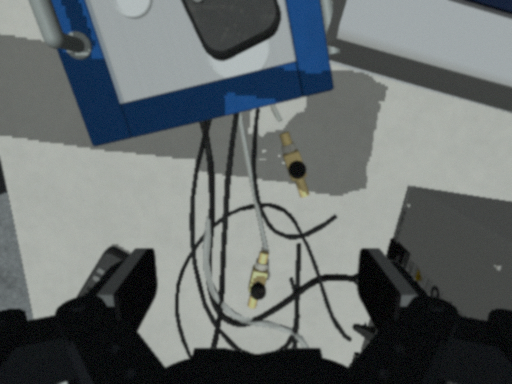

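The scene picture shows the blue lid at about (275,222) with a thermometer at (267,222), a tape roll at (320,294) and a counter at (361,256). There is a second dark hand-held item at (233,155), near the gripper. The wrist picture shows the lid's +y... corner and the handle's end at (75,42), with the thermometer's end at (235,30).

```bash
python3 - <<'E'
import cv2
a=cv2.imread('pics/s0.png')[130:310,170:400]
cv2.imwrite('pics/s0c.png',cv2.resize(a,None,fx=3.3,fy=3.3,interpolation=cv2.INTER_CUBIC))
from h import *
m=optics.camera_model('scene')
for n,u,v,z in [('lidL',231,222,.11),('lidT',264,186,.11),('lidR',319,217,.11),('lidB',287,260,.11),('th',267,222,.135),('dark',233,155,.02),('roll',320,294,.019),('cnt',361,256,.04)]: print(n,np.round(onz(m,u,v,z),3))
E
```

```text
lidL [0.658 0.081 0.11 ]
lidT [0.494 0.062 0.11 ]
lidR [0.458 0.263 0.11 ]
lidB [0.631 0.287 0.11 ]
th [0.591 0.169 0.135]
dark [ 0.435 -0.153  0.02 ]
roll [0.611 0.409 0.019]
cnt [0.438 0.425 0.04 ]
```

View pics/s0c.png

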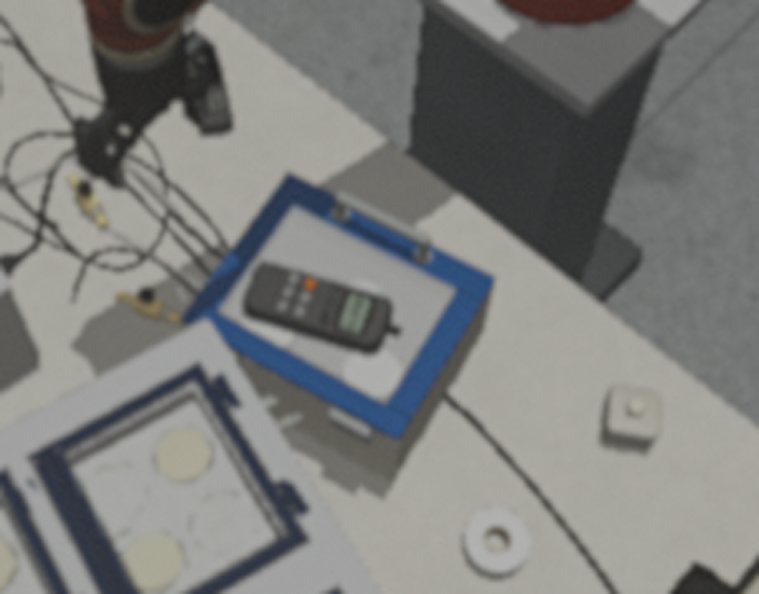

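View pics/d0.png

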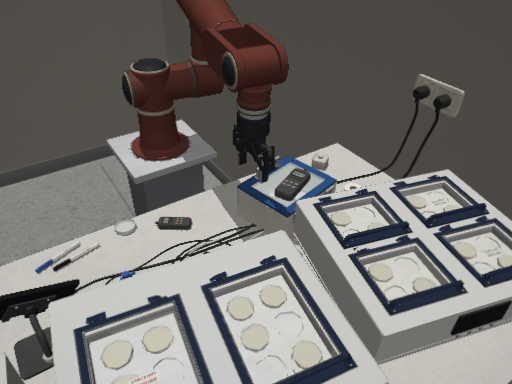

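Things that could be taken for the thermometer: (a) the one on the lid, scene (267,222), side (293,184); (b) a similar, smaller hand-held item lying on the bench, side (175,223). The one on the lid, behind the handle, fits the description. In the crop its face is up, with an LCD and buttons and a probe plug at the +y end. I'll check its size from a wrist view above the box.

```bash
python3 -m pendant '[[[0,0,-40],[0,0,0],1],[[33,-10,-20],[0,0,0],1],[[33,-10,-20],[0,0,0],1],[[33,-10,-20],[0,0,0],1],[[33,-10,-15],[0,0,0],1],[[33,-10,-15],[0,0,0],1],[[33,-10,0],[0,0,0],1],[[0,0,0],[0,0,0],1],[[0,0,0],[0,0,0],1]]'
python3 - <<'E'
from h import *
a,m=shot('wrist','w1'); import json
json.dump({k:(np.array(v).tolist()) for k,v in m.items()},open('m1.json','w'))
s=optics.camera_model('side')
for n,u,v,z in [('decoy',175,223,.02),('dl',160,222,.02),('dr',191,223,.02),('dish',125,227,.01),('pens',75,255,0.01),('th',293,184,.13),('edge',185,212,0)]: print(n,np.round(onz(s,u,v,z),3))
E
```

```text
t: 0.9
tool_pos: [0.5644, 0.1994, 0.329]
tool_rot: [2.218, 2.225, -0.0]
contact_force: [-0.7, -0.1, -0.4]
opening: 0.0854
grip_force: 0.0
decoy [ 0.456 -0.151  0.02 ]
dl [ 0.429 -0.185  0.02 ]
dr [ 0.481 -0.112  0.02 ]
dish [ 0.384 -0.274  0.01 ]
pens [ 0.418 -0.422  0.01 ]
th [0.602 0.155 0.13 ]
edge [ 0.405 -0.096 -0.   ]
```

View pics/w1.png

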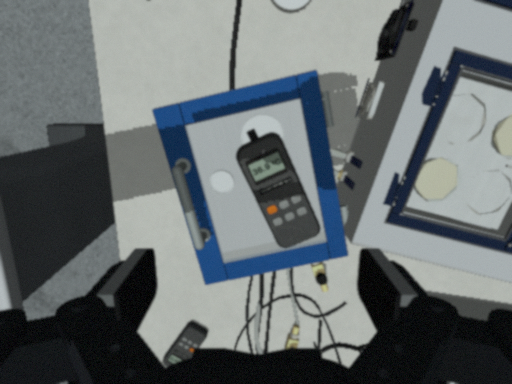

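The wrist view shows the lid corners at (154,108), (317,71), (347,255) and (206,283). The handle bar runs from (181,167) to (203,238). The thermometer body lies between (258,142) and (302,238), and the small decoy is at (186,343).

```bash
python3 - <<'E'
from h import *
import json; m=json.load(open('m1.json'))
C=[onz(m,*p,.11)[:2] for p in [(154,108),(317,71),(347,255),(206,283)]]
print('lid',np.round(C,4).tolist(),'sides',[round(float(np.linalg.norm(C[i]-C[(i+1)%4])),4) for i in range(4)])
for a,b in [(0,3),(1,2)]:
    d=C[a]-C[b]; print('yaw',np.arctan2(-d[0],d[1]))
for a,b in [(0,1),(3,2)]:
    d=C[b]-C[a]; print('yawx',np.arctan2(d[1],d[0]))
print('cen',np.mean(C,0))
H=[onz(m,*p,.14)[:2] for p in [(182,167),(203,238)]];print('handle',H,np.mean(H,0),np.linalg.norm(H[0]-H[1]),np.arctan2(-(H[0]-H[1])[0],(H[0]-H[1])[1]))
T=[onz(m,*p,.134)[:2] for p in [(237,153),(278,133),(320,228),(283,247)]]
print('th',np.round(T,4).tolist(),[round(float(np.linalg.norm(T[i]-T[(i+1)%4])),4) for i in range(4)],np.mean(T,0))
d=(T[0]+T[1]-T[2]-T[3])/2;print('th yaw',np.arctan2(-d[0],d[1]),np.linalg.norm(d))
for n,u,v in [('edge',90,20),('edge2',112,190),('cable',240,20),('cable2',233,85),('decoy',200,325),('roll',292,-5),('boxcorner',110,140)]: print(n,onz(m,u,v,0)[:2].round(3))
# scene cross-check
s=optics.camera_model('scene')
print(proj(s,[*np.mean(C,0),.11]),proj(s,[*np.mean(T,0),.134]),[proj(s,[*c,.11]).round() for c in C])
E
```

```text
lid [[0.4473, 0.2575], [0.6292, 0.2971], [0.6787, 0.0762], [0.4972, 0.0358]] sides [0.1862, 0.2264, 0.1859, 0.2272]
yaw 0.22147306312306178
yaw 0.2202652225125194
yawx 0.21446802004620039
yawx 0.21872543979557113
cen [0.56312388 0.1666392 ]
handle [array([0.48144998, 0.1958853 ]), array([0.50094324, 0.11205108])] [0.49119661 0.15396819] 0.08607069274930047 0.22846189084364127
th [[0.5415, 0.2105], [0.5863, 0.2323], [0.6376, 0.1223], [0.5948, 0.098]] [0.0498, 0.1214, 0.0492, 0.1244] [0.59004015 0.16578602]
th yaw 0.4393169759835465 0.12290171124531984
edge [0.34  0.368]
edge2 [0.341 0.132]
cable [0.541 0.369]
cable2 [0.53  0.287]
decoy [ 0.466 -0.11 ]
roll [0.61  0.399]
boxcorner [0.347 0.209]
[272.75149633 219.55717837] [266.49529676 221.30978815] [array([320., 214.]), array([290., 262.]), array([225., 225.]), array([257., 182.])]
```

Sizes check out: the lid measures 186x227 mm against 190x230, yaw is 0.22, and the lid thermometer's top is about 123x50 mm inside its bevel, so it is the larger one. The solid's centre is (0.590,0.166) with long-axis yaw 0.44. Now I'll move above it.

```bash
python3 -m pendant '[[[-17,13,0],[0,0,0],1],[[-16,13,0],[0,0,0],1],[[0,0,30],[0,0,-0.11],1],[[0,0,38],[0,0,-0.11],1],[[0,0,38],[0,0,-0.11],1],[[0,0,36],[0,0,-0.11],1],[[0,0,0],[0,0,0],1],[[0,0,0],[0,0,0],1]]'
python3 - <<'E'
from h import *
a,m=shot('wrist','w2')
o=get_obs();from scipy.spatial.transform import Rotation as R
print(o['tool_pos'],R.from_rotvec(o['tool_rot']).as_matrix().round(3).tolist())
E
```

```text
t: 1.62
tool_pos: [0.5894, 0.1633, 0.184]
tool_rot: [-1.687, -2.645, 0.007]
contact_force: [-0.3, 0.0, 1.0]
opening: 0.0852
grip_force: 0.0
[0.59137242 0.16392084 0.18755594] [[-0.422, 0.907, -0.0], [0.907, 0.422, -0.0], [-0.0, -0.001, -1.0]]
```

View pics/w2.png

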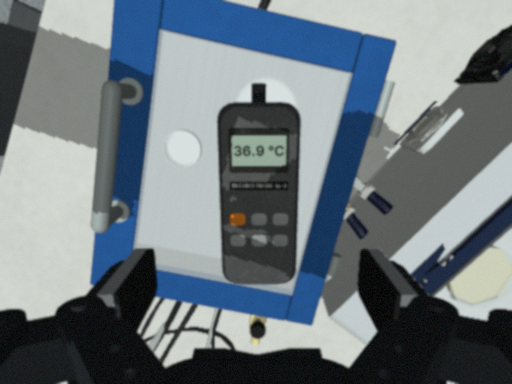

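The wrist view shows the thermometer upright in the frame, body between v=103 and 283 at u≈259. The fingers straddle u≈257 and the handle is clear at the left.

```bash
python3 - <<'E'
from h import *
m=optics.camera_model('wrist');o=get_obs()
A=onz(m,259,103,.13);B=onz(m,260,283,.13);print(A,B,(A+B)/2,np.linalg.norm(A-B), np.linalg.norm(onz(m,219,180,.13)-onz(m,299,180,.13)))
H=[onz(m,109,85,.14),onz(m,100,222,.14)];print(H,np.linalg.norm(H[0]-H[1]))
from scipy.spatial.transform import Rotation as R
print(o['tool_pos'],R.from_rotvec(o['tool_rot']).as_matrix().T@((A+B)/2-o['tool_pos'])*1e3)
E
```

```text
[0.56359363 0.22408043 0.13      ] [0.62106733 0.10265742 0.13      ] [0.59233048 0.16336892 0.13      ] 0.13433828207101267 0.056661641685390444
[array([0.47405572, 0.19428267, 0.14      ]), array([0.49675179, 0.10447945, 0.14      ])] 0.09262683959405395
[0.59137242 0.16392084 0.18755594] [-0.90320729  0.66431222 57.55564198]
```

It measures 134 x 57 mm, so it is the larger thermometer, and it is centred to 1 mm. Descending and gripping.

```bash
python3 -m pendant '[[[0,1,35],[0,0,0],1],[[0,0,25],[0,0,0],1],[[0,0,13],[0,0,0],1],[[0,0,0],[0,0,0],1],[[0,0,0],[0,0,0],0],[[0,0,0],[0,0,0],0],[[0,0,0],[0,0,0],0],[[0,0,0],[0,0,0],0],[[0,0,0],[0,0,0],0],[[0,0,0],[0,0,0],0]]' 40; python3 -c "
from h import *;o=get_obs();print(o['tool_pos'],o['opening'],o['grip_force'],o['contact_force'])"
```

```text
t: 2.5
tool_pos: [0.5923, 0.1655, 0.1149]
tool_rot: [1.683, 2.652, 0.001]
contact_force: [-0.0, -0.5, -0.0]
opening: 0.0127
grip_force: 0.0
[0.59225985 0.16551712 0.11488541] 0.01266901747983315 0.0 [-0.02492039 -0.47913079 -0.02001746]
```

The fingers closed to 13 mm with no grip, so something went wrong. I'll look.

```bash
python3 - <<'E'
from h import *
a,m=shot('side','d3'); b,m=shot('wrist','w3')
a=cv2.resize(a[110:260,200:380],(400,333),interpolation=cv2.INTER_CUBIC)
b=cv2.resize(b,(400,300)); 
c=np.vstack([a,np.zeros((0,400,3),np.uint8)]); b=np.vstack([b,np.zeros((33,400,3),np.uint8)])
cv2.imwrite('pics/c3.png',np.hstack([c,b])[:,:,::-1])
print(get_obs()['opening'],get_obs()['grip_force'])
E
```

```text
0.0002159773703520151 0.0
```

View pics/c3.png

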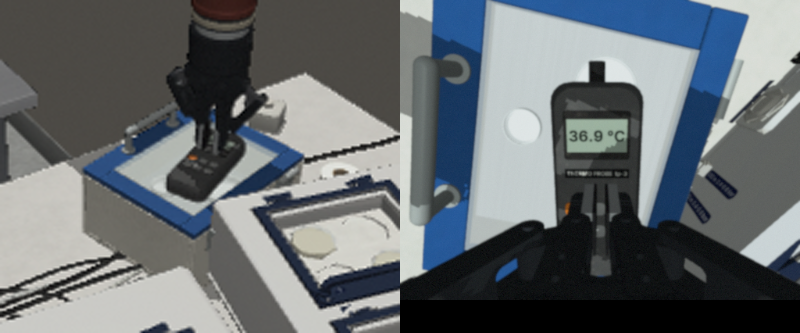

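```bash
python3 - <<'E'
from h import *
a,m=shot('side','d4'); o=get_obs(); print(o['tool_pos'],o['q'],o['contact_force'])
p=proj(m,o['tool_pos']); q=proj(m,np.array(o['tool_pos'])+[0,0,.02]); print(p,q)
s=optics.camera_model('scene'); b=optics.get_image('scene'); ps=proj(s,o['tool_pos'])
print(ps)
def crop(im,p,w=45,k=8):
    x,y=int(p[0])-w//2-3,int(p[1])-w//2-3
    c=cv2.resize(im[y:y+50,x:x+50],None,fx=k,fy=k,interpolation=cv2.INTER_CUBIC)
    cv2.drawMarker(c,(int((p[0]-x+.5)*k),int((p[1]-y+.5)*k)),(255,0,0),1,14,1); return c
cv2.imwrite('pics/c4.png',np.hstack([crop(a,p),crop(b,ps)])[:,:,::-1])
w=optics.camera_model('wrist'); print('wrist cam', np.array(w['cam_to_world'])[:3,3], proj(w,o['tool_pos']))
E
```

```text
[0.59187902 0.16546489 0.11419566] [ 1.51573943e-01  9.35618630e-02  1.71496670e+00 -8.36570050e-06
  1.33296283e+00 -2.88420747e-01] [-0.18310325  0.25367151  0.42584842]
[293.16090682 185.48602659] [293.67993044 179.85287652]
[265.96566371 224.69141337]
wrist cam [0.56118178 0.22709792 0.28935628] [259.33168954 227.99667498]
```

View pics/c4.png

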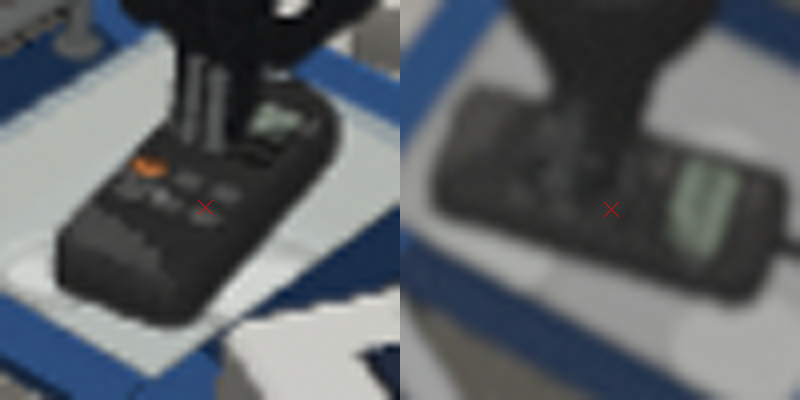

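```bash
python3 - <<'E'
from h import *
w=optics.camera_model('wrist');o=get_obs();s=optics.camera_model('side')
for d in (0,5,10,15,20,25): print(d,proj(w,o['tool_pos']+np.array([0,0,d/1e3])).round(1),proj(s,o['tool_pos']+np.array([0,0,d/1e3])).round(1))
im=cv2.imread('pics/w3.png')
print('wrist col'); 
for u in (246,252,258,264,270): print(u,im[215:262:2,u].mean(1).astype(int).tolist())
E
```

```text
0 [259.2 227.9] [293.1 185.5]
5 [259.3 231.3] [293.3 184.1]
10 [259.4 234.9] [293.4 182.7]
15 [259.5 238.7] [293.5 181.3]
20 [259.6 242.7] [293.7 179.9]
25 [259.7 246.9] [293.8 178.4]
wrist col
246 [49, 21, 24, 43, 37, 21, 28, 47, 51, 54, 59, 64, 64, 63, 62, 67, 60, 62, 62, 59, 55, 54, 52, 45]
252 [45, 25, 57, 96, 82, 34, 25, 54, 50, 51, 46, 42, 40, 39, 41, 37, 43, 38, 40, 40, 42, 35, 56, 78]
258 [46, 24, 49, 69, 72, 38, 26, 48, 50, 51, 51, 48, 50, 51, 52, 51, 50, 50, 52, 51, 51, 49, 64, 92]
264 [47, 23, 55, 90, 93, 51, 25, 47, 50, 49, 35, 20, 15, 10, 21, 16, 15, 15, 13, 21, 15, 14, 12, 14]
270 [50, 27, 44, 66, 74, 40, 26, 46, 54, 51, 60, 66, 68, 68, 67, 70, 69, 67, 68, 67, 68, 68, 67, 67]
```

The fingertips project about 25 mm above the reported TCP in the side camera, and the wrist view agrees. They shut just above the thermometer without touching it. I'll reopen, go lower in small guarded steps, and grip again.

```bash
python3 -m pendant '[[[0,0,0],[0,0,0],1],[[0,0,0],[0,0,0],1],[[0,0,0],[0,0,0],1],[[0,0,0],[0,0,0],1],[[0,0,0],[0,0,0],1],[[0,0,0],[0,0,0],1],[[0,0,0],[0,0,0],1],[[0,0,0],[0,0,0],1],[[0,0,6],[0,0,0],1],[[0,0,6],[0,0,0],1]]'
python3 -m pendant '[[[0,0,4],[0,0,0],1],[[0,0,0],[0,0,0],1]]'; python3 -m pendant '[[[0,0,4],[0,0,0],1],[[0,0,0],[0,0,0],1]]'
```

```text
t: 3.53
tool_pos: [0.5922, 0.1655, 0.1021]
tool_rot: [1.683, 2.652, 0.001]
contact_force: [-0.9, -0.9, 1.0]
opening: 0.0853
grip_force: 0.0
t: 3.7
tool_pos: [0.5907, 0.1652, 0.0961]
tool_rot: [-1.682, -2.651, 0.003]
contact_force: [-0.1, 0.1, 0.6]
opening: 0.0851
grip_force: 0.0
t: 3.87
tool_pos: [0.5914, 0.1653, 0.0932]
tool_rot: [-1.683, -2.652, 0.001]
contact_force: [-0.4, -1.0, -0.0]
opening: 0.0849
grip_force: 0.0
```

```bash
python3 -m pendant '[[[0,0,3],[0,0,0],1],[[0,0,0],[0,0,0],0],[[0,0,0],[0,0,0],0],[[0,0,0],[0,0,0],0],[[0,0,0],[0,0,0],0],[[0,0,0],[0,0,0],0]]' 40; python3 -c "
from h import *;o=get_obs();print(o['tool_pos'],o['opening'],o['grip_force'],o['contact_force'])"
```

```text
t: 4.37
tool_pos: [0.5923, 0.1655, 0.0916]
tool_rot: [1.683, 2.652, 0.001]
contact_force: [0.6, -0.4, 1.8]
opening: 0.0545
grip_force: 43.5
[0.59227555 0.16547226 0.0916263 ] 0.054546559100863236 43.478599190711975 [ 0.60793444 -0.35812718  1.80950227]
```

Gripped at 54.5 mm with 43 N. Lifting a little to check.

```bash
python3 -m pendant '[[[0,0,-5],[0,0,0],0],[[0,0,-15],[0,0,0],0],[[0,0,-30],[0,0,0],0],[[0,0,-30],[0,0,0],0],[[0,0,-10],[0,0,0],0],[[0,0,0],[0,0,0],0],[[0,0,0],[0,0,0],0]]'
python3 - <<'E'
from h import *
a,_=shot('side','d5'); b,_=shot('wrist','w5')
cv2.imwrite('pics/c5.png',np.hstack([cv2.resize(a[110:290,140:380],(400,300)),cv2.resize(b,(400,300))])[:,:,::-1])
E
```

```text
t: 4.95
tool_pos: [0.5917, 0.1654, 0.1806]
tool_rot: [-1.683, -2.653, 0.0]
contact_force: [-0.6, -0.7, -2.4]
opening: 0.0544
grip_force: 43.2
```

View pics/c5.png

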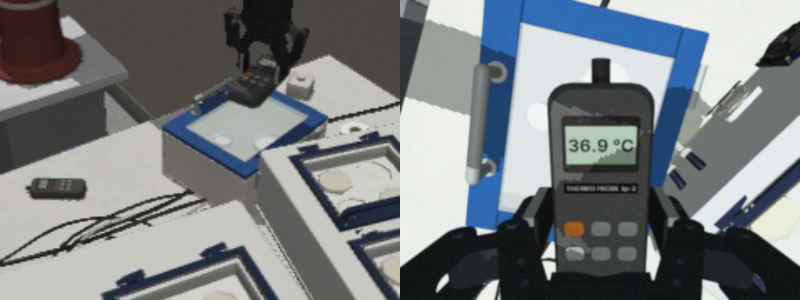

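The thermometer is held level between the pads, lifted clear of the lid, with the decoy on the bench at (57,188) in the left half. Next I'll check the drop spot numerically.

```bash
python3 - <<'E'
from h import *
m=optics.camera_model('side'); im=cv2.imread('pics/d5.png')
def chk(c,yaw):
    P=[]
    for a in (-.08,.08):
        for b in (-.038,.038):
            s=a if b<0 else -a
            P.append(proj(m,[c[0]-np.sin(yaw)*s+np.cos(yaw)*b,c[1]+np.cos(yaw)*s+np.sin(yaw)*b,0]))
    P=np.array([P[0],P[2],P[3],P[1]]) ; P=cv2.convexHull(P.astype(np.float32)).astype(np.int32)
    k=np.zeros(im.shape[:2],np.uint8);cv2.fillPoly(k,[P],255);g=im.mean(2)[k>0]
    return P.reshape(-1,2).tolist(),g.min(),np.percentile(g,5),g.mean(),len(g)
for c in [(.415,-.005),(.42,-.01),(.42,-.02),(.41,0)]: print(c,chk(c,.1))
E
```

```text
(0.415, -0.005) ([[240, 199], [197, 220], [184, 207], [226, 188]], np.float64(89.66666666666667), np.float64(189.0), np.float64(191.3695738749502), 837)
(0.42, -0.01) ([[239, 201], [197, 222], [183, 209], [225, 189]], np.float64(88.66666666666667), np.float64(189.0), np.float64(191.64580963215775), 879)
(0.42, -0.02) ([[237, 202], [194, 223], [180, 210], [222, 190]], np.float64(64.0), np.float64(189.0), np.float64(191.3487584650113), 886)
(0.41, 0) ([[240, 198], [198, 218], [185, 206], [226, 187]], np.float64(89.0), np.float64(189.0), np.float64(191.3818485989126), 797)
```

The spot is uniformly bench-coloured, so it is free. Moving over it.

```bash
python3 -m pendant '[[[-5,-15,0],[0,0,0],0],[[-11,-31,0],[0,0,0],0],[[-11,-33,0],[0,0,0],0],[[-11,-33,0],[0,0,0],0],[[-11,-33,0],[0,0,0],0],[[-11,-33,0],[0,0,0],0],[[-12,-33,0],[0,0,0],0],[[-8,-21,0],[0,0,0.11],0],[[0,0,10],[0,0,0.115],0],[[0,0,20],[0,0,0.115],0],[[0,0,0],[0,0,0],0],[[0,0,0],[0,0,0],0]]'; python3 -c "
from h import *;o=get_obs();print(o['tool_pos'],o['opening'],o['grip_force'],o['contact_force'])"
```

```text
t: 6.05
tool_pos: [0.414, -0.0055, 0.1483]
tool_rot: [-2.101, -2.329, 0.005]
contact_force: [-0.1, -0.2, -2.8]
opening: 0.0547
grip_force: 43.4
[ 0.41400895 -0.00545298  0.14825986] 0.054651277402277564 43.382298946380615 [-0.07792811 -0.22102937 -2.75971449]
```

```bash
python3 -m pendant '[[[0,0,25],[0,0,0],0],[[0,0,35],[0,0,0],0],[[0,0,35],[0,0,0],0],[[0,0,30],[0,0,0],0],[[0,0,20],[0,0,0],0],[[0,0,10],[0,0,0],0],[[0,0,5],[0,0,0],0],[[0,0,0],[0,0,0],0]]'; python3 -m pendant '[[[0,0,2],[0,0,0],0],[[0,0,2],[0,0,0],0],[[0,0,2],[0,0,0],0],[[0,0,0],[0,0,0],0]]'
```

```text
t: 6.72
tool_pos: [0.416, -0.0056, -0.0091]
tool_rot: [-2.105, -2.33, 0.001]
contact_force: [-0.5, -0.1, -1.0]
opening: 0.0546
grip_force: 43.4
t: 7.05
tool_pos: [0.4167, -0.0059, -0.0143]
tool_rot: [2.107, 2.329, 0.001]
contact_force: [-1.0, -0.6, -1.9]
opening: 0.0549
grip_force: 43.4
```

```bash
python3 -m pendant '[[[0,0,1.5],[0,0,0],0],[[0,0,1],[0,0,0],0],[[0,0,0],[0,0,0],0]]'
```

```text
t: 7.3
tool_pos: [0.416, -0.0058, -0.0175]
tool_rot: [-2.108, -2.33, 0.0]
contact_force: [-0.3, 0.2, -0.8]
opening: 0.0546
grip_force: 43.4
```

```bash
for i in 1 2; do python3 -m pendant '[[[0,0,1],[0,0,0],0],[[0,0,0],[0,0,0],0],[[0,0,0],[0,0,0],0]]' | egrep 'pos|force'; done
```

```text
tool_pos: [0.416, -0.0058, -0.0185]
contact_force: [-0.2, -0.4, -2.7]
grip_force: 43.4
tool_pos: [0.4162, -0.0058, -0.0189]
contact_force: [-2.4, 0.2, 3.8]
grip_force: 44.0
```

Touched down (Fz +3.8 N). Releasing, then rising.

```bash
python3 -m pendant '[[[0,0,0],[0,0,0],1],[[0,0,0],[0,0,0],1],[[0,0,0],[0,0,0],1],[[0,0,0],[0,0,0],1],[[0,0,-10],[0,0,0],1],[[0,0,-30],[0,0,0],1],[[0,0,-40],[0,0,0],1],[[0,0,-40],[0,0,0],1],[[0,0,-40],[0,0,0],1],[[0,0,-30],[0,0,0],1],[[0,0,0],[0,0,0],1]]'
python3 -m pendant '[[[30,17,0],[0,0,0],1],[[30,17,0],[0,0,0],1],[[30,17,0],[0,0,0],1],[[30,17,0],[0,0,0],1],[[29,18,0],[0,0,-0.12],1],[[0,0,0],[0,0,0],1],[[0,0,0],[0,0,0],1]]'
python3 - <<'E'
from h import *
a,m=shot('side','d6'); b,w=shot('wrist','w6'); import json
json.dump({k:(np.array(v).tolist()) for k,v in w.items()},open('m6.json','w'))
o=get_obs(); print(o['tool_pos'],o['tool_rot'])
cv2.imwrite('pics/c6.png',np.hstack([cv2.resize(a[130:280,140:340],(400,300)),b[:384,:400]][:1]+[cv2.resize(b,(400,300))])[:,:,::-1])
E
```

```text
t: 8.72
tool_pos: [0.4205, -0.0066, 0.1799]
tool_rot: [2.099, 2.32, 0.012]
contact_force: [0.8, 0.6, 0.1]
opening: 0.0858
grip_force: 0.0
t: 9.3
tool_pos: [0.4866, 0.1522, 0.1703]
tool_rot: [-1.961, -2.454, 0.002]
contact_force: [-0.2, -0.1, -0.1]
opening: 0.0856
grip_force: 0.0
[0.48632902 0.15069485 0.17040107] [-1.96472799e+00 -2.45106819e+00  1.28362038e-03]
```

View pics/c6.png

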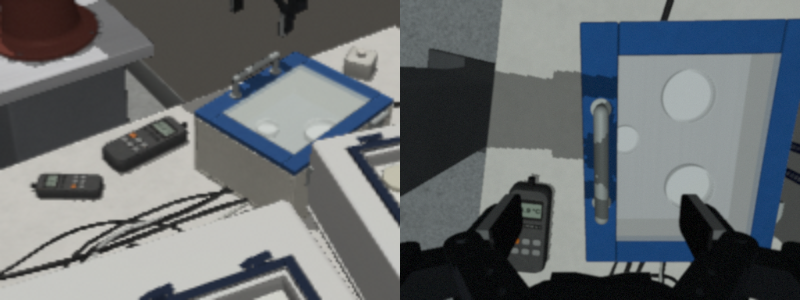

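The left half shows the thermometer flat and face up on the bench at (145,143), apart from the small decoy. In the right half the bar is vertical at u≈601 (raw 257), v 100–222 (raw 128–284), midway between the pads. The yaw is aligned.

```bash
python3 - <<'E'
from h import *
import json; m=json.load(open('m6.json'));o=get_obs()
from scipy.spatial.transform import Rotation as R
im=cv2.imread('pics/w6.png').astype(int)
# bar column centre: blue-less grey pixels against blue lid / window
for v in (150,180,205,235,260):
    r=im[v,240:280]; print(v,[int(x[0]-x[2]) for x in r])
A=onz(m,257.5,128,.14);B=onz(m,257.5,284,.14);c=(A+B)/2
print(A,B,c,np.linalg.norm(A-B),(R.from_rotvec(o['tool_rot']).as_matrix().T@(c-o['tool_pos'])*1e3).round(1),(R.from_rotvec(o['tool_rot']).as_matrix().round(3)).tolist())
E
```

```text
150 [90, 88, 86, 89, 97, 90, 73, 41, 18, 7, 6, 6, 6, 6, 6, 6, 7, 7, 5, 5, 3, 6, 5, 5, 5, 8, 12, 24, 44, 52, 56, 50, 57, 68, 80, 87, 81, 56, 25, 11]
180 [58, 54, 63, 54, 56, 55, 47, 25, 11, 3, 5, 5, 3, 7, 5, 5, 8, 7, 6, 4, 5, 4, 4, 4, 4, 7, 18, 35, 51, 59, 58, 58, 51, 55, 55, 52, 42, 22, 14, 7]
205 [61, 59, 59, 54, 56, 54, 52, 40, 21, 8, 2, 3, 2, 4, 3, 4, 4, 5, 4, 5, 5, 5, 3, 4, 5, 6, 17, 34, 50, 52, 56, 54, 59, 55, 58, 56, 40, 17, 11, 7]
235 [57, 58, 52, 65, 57, 53, 52, 45, 27, 10, 4, 3, 1, 5, 3, 5, 6, 7, 5, 4, 5, 3, 4, 2, 7, 6, 15, 33, 51, 50, 60, 56, 64, 62, 59, 53, 36, 17, 11, 8]
260 [89, 92, 89, 89, 82, 57, 26, 10, 5, 6, 3, 4, 3, 6, 6, 4, 4, 5, 4, 6, 4, 4, 3, 4, 3, 4, 0, 6, 9, 24, 45, 65, 74, 83, 84, 79, 49, 20, 11, 8]
[0.474227   0.20171743 0.14      ] [0.49711241 0.09927902 0.14      ] [0.48566971 0.15049823 0.14      ] 0.10496365756865318 [-0.  -0.7 30.4] [[-0.218, 0.976, -0.001], [0.976, 0.218, -0.0], [-0.0, -0.001, -1.0]]
```

Centred to within 1 mm. Descending and gripping the bar.

```bash
python3 -m pendant '[[[0,-0.5,30],[0,0,0],1],[[0,0,25],[0,0,0],1],[[0,0,13],[0,0,0],1],[[0,0,5],[0,0,0],1],[[0,0,0],[0,0,0],1]]'; python3 -m pendant '[[[0,0,0],[0,0,0],0],[[0,0,0],[0,0,0],0],[[0,0,0],[0,0,0],0],[[0,0,0],[0,0,0],0],[[0,0,0],[0,0,0],0],[[0,0,0],[0,0,0],0],[[0,0,0],[0,0,0],0],[[0,0,0],[0,0,0],0],[[0,0,0],[0,0,0],0]]' 80
```

```text
t: 9.82
tool_pos: [0.4852, 0.1501, 0.0964]
tool_rot: [-1.965, -2.449, 0.003]
contact_force: [-0.2, 0.1, 0.4]
opening: 0.0853
grip_force: 0.0
t: 10.57
tool_pos: [0.4867, 0.1511, 0.0983]
tool_rot: [1.963, 2.452, 0.001]
contact_force: [-0.8, -0.1, 4.7]
opening: 0.0094
grip_force: 78.3
```

The bar is gripped. The opening shortfall scales with grip force, as it did on the thermometer, so it is pad compliance. Now I'll pull slowly along the hinge arc, about 1.7 mm with 0.01 rad of tilt per row.

```bash
python3 -m pendant '[[[0,0,-1.7],[0.01,0,0],0],[[0,0,-1.7],[0.01,0,0],0]]' 90;  python3 -m pendant '[[[0,0,-1.7],[0.01,0,0],0],[[0,0,0],[0,0,0],0]]'; python3 -m pendant '[[[0,0,-1.7],[0.01,0,0],0],[[0,0,-1.7],[0.01,0,0],0],[[0,0,0],[0,0,0],0]]'
```

```text
t: 10.73
tool_pos: [0.4859, 0.1509, 0.099]
tool_rot: [-1.956, -2.442, 0.025]
contact_force: [6.9, 0.9, -16.2]
opening: 0.0082
grip_force: 87.7
t: 10.9
tool_pos: [0.4855, 0.1508, 0.0992]
tool_rot: [-1.951, -2.435, 0.039]
contact_force: [7.6, 1.2, -14.5]
opening: 0.0086
grip_force: 88.3
t: 11.15
tool_pos: [0.4858, 0.1509, 0.1036]
tool_rot: [-1.943, -2.425, 0.064]
contact_force: [4.6, 2.0, -7.0]
opening: 0.0083
grip_force: 89.1
```

```bash
python3 -m pendant '[[[0,0,-1.7],[0.01,0,0],0],[[0,0,-1.7],[0.01,0,0],0],[[0,0,-1.7],[0.01,0,0],0],[[0,0,-1.7],[0.01,0,0],0],[[0,0,-1.7],[0.01,0,0],0],[[0,0,-1.8],[0.01,0,0],0],[[0,0,-1.8],[0.01,0,0],0],[[0,0,0],[0,0,0],0]]'; python3 - <<'E'
from h import *
from scipy.spatial.transform import Rotation as R
o=get_obs();M=R.from_rotvec(o['tool_rot']).as_matrix();b=np.array([np.cos(.22),np.sin(.22),0])
print(M[:,2]@b, o['tool_pos'],o['contact_force'],o['opening'],o['wrist_torque'])
bar=o['tool_pos']-M[:,2]*.043; print('bar',bar)
E
```

```text
t: 11.82
tool_pos: [0.4873, 0.1513, 0.1183]
tool_rot: [-1.914, -2.39, 0.145]
contact_force: [0.5, 1.6, -1.8]
opening: 0.0085
grip_force: 89.7
-0.12123336133957333 [0.48726824 0.1512713  0.11831702] [ 0.54067328  1.60571206 -1.8401467 ] 0.008533336980067611 [ 0.15391184 -0.22748382  0.09355396]
bar [0.49235736 0.15240115 0.16099986]
```

Sign, tilt (0.12) and weight are right. Going on to 0.18 rad.

```bash
python3 -m pendant '[[[0,0,-1.7],[0.01,0,0],0],[[0,0,-1.7],[0.01,0,0],0],[[0,0,-1.7],[0.01,0,0],0],[[0,0,-1.8],[0.01,0,0],0],[[0,0,-1.8],[0.01,0,0],0],[[0,0,-1.8],[0.01,0,0],0],[[0,0,0],[0,0,0],0],[[0,0,0],[0,0,0],0],[[0,0,0],[0,0,0],0]]'; python3 - <<'E'
from h import *
from scipy.spatial.transform import Rotation as R
Z=[]
s,m=shot('side','d7'); w,_=shot('wrist','w7')
for i in range(6):
    o=get_obs();M=R.from_rotvec(o['tool_rot']).as_matrix();Z.append(np.r_[o['tool_pos'],-M[0,2]/.976]);optics.get_image('side')
z=np.mean(Z,0);print(z,o['contact_force'],o['dq'].round(4) if hasattr(o['dq'],'round') else o['dq'])
# predicted lid front corners in side view for several angles; edge contrast (blue/non-blue) from image
c,y=np.array([.563,.167]),.22
ex=np.array([np.cos(y),np.sin(y)]);ey=np.array([-ex[1],ex[0]])
b=s[:,:,2].astype(int)-s[:,:,0]
for th in (0,.07,.14,.16,.18,.20,.22):
    L=[];ps=[]
    for yy in np.linspace(-.112,-.02,30):   # front face of the lid frame, inset 8 mm on top face
        for dx in (-.183,):
            r=np.array([dx*np.cos(th)+.0095*np.sin(th),-dx*np.sin(th)+.0095*np.cos(th)])
            P=c+ex*(.095+r[0])+ey*yy; u,v=proj(m,[*P,.1005+r[1]]); ps.append((u,v)); L.append(b[int(round(v)),int(round(u))])
    print(th,np.round(ps[0]),round(np.mean(L),1))
E
```

```text
t: 12.57
tool_pos: [0.4886, 0.1516, 0.1286]
tool_rot: [-1.889, -2.358, 0.213]
contact_force: [-1.6, 0.9, -1.9]
opening: 0.0083
grip_force: 89.8
[0.48866295 0.15158013 0.12852789 0.17928776] [-1.3529069   1.72085933 -1.38471336] [-0.0003  0.0017 -0.0014  0.0003 -0.002  -0.0004]
0 [239. 185.] 61.1
0.07 [239. 182.] 56.5
0.14 [240. 178.] 60.2
0.16 [240. 177.] 60.7
0.18 [240. 176.] 63.4
0.2 [240. 176.] 51.0
0.22 [241. 175.] 13.1
```

TCP rise is 31.0 mm at 0.179 rad tilt, the force is just the lid's weight, the arm is still, and the side image agrees with a lid at about 0.18 rad. Handing in.

```bash
python3 -c "
from station import ctrl;print(ctrl.finish_job())"
```

```text
the job is handed in; nothing more can be done
None
```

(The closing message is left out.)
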